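# Stir the tin, close it, and take off the dust cover

### The arm

A 7-joint arm with a two-finger parallel gripper is mounted at the origin on the work surface. World frame = base frame: x ahead of the robot, y to its left, z up, the work surface at z = 0. Lengths are in m, angles in rad, forces in N, time in s.
With the tool pointing down it reaches from about 0.425 to 0.925 m from the base axis. Payload 6.8 kg.
Tool frame: the origin (TCP) lies at the very end of the fingers, on their centre line; the grasp point (between the pads) lies 19 mm behind it; z points along the fingers, y is the line along which they close (so a half turn about z gives the same grasp; the last joint's range is limited). The gripper opens to 85 mm and grips with 20 to 120 N. Pads are 22 mm wide; open, the fingers measure 114 mm over their backs; the gripper's body (76 mm by 85 mm) begins 54 mm behind the grasp point. The pads swing forward as they close: fully open they stand 13 mm farther back than shut.
Start: joints at [1.161, 0.477, 0.022, 1.555, -0.011, 1.109, -0.083], TCP at [0.201, -0.645, 0.206] pointing down, gripper open.
Joint ranges: [-2.96, 2.96], [-0.34, 2.1], [-1.41, 1.46], [0.24, 2.44], [-1.37, 4.51], [0.17, 1.92], [-2.96, 2.96]. Speed limits (rad/s): [2.39, 2.39, 3.14, 3.14, 3.14, 3.14, 3.14].

### API

Orientations are given as a rotation vector (axis times angle).
In Python, from bench import get_obs, grab_frame, hand_in gives the robot as it stands.
- The arm moves only by the tool drive_tool, never from a script. Its argument "rows" is a list of rows, each an object with "offset": the shift along the tool's x, y, z as a fraction of full scale, a list of three; "rotation": the turn, a rotation vector about the tool's x, y, z as a fraction of full scale, a list of three; "claw": the opening, from 0 (shut) to 1 (fully open). In form: [{"offset": [tx, ty, tz], "rotation": [wx, wy, wz], "claw": claw}, ...]. A call has 1 to 20 rows; each row is the pose to reach, as a shift and turn from the pose commanded when the call began, along the tool's axes at that moment; what a row does not reach only later rows make up. Full scale, the value 1, is 0.15 m for a shift and 2 rad for a turn. A row lasts 1/12 s, in which the tool goes at most 41.7 mm and 7.16 degrees, less where a joint would pass 70% of its speed; a pose out of reach is approached as far as the arm can. A call with a number of a shift or a turn outside -1 to 1 is refused whole. A call with a gripper value outside its range is refused whole. The fingers move at their own pace and stop on an object; "force" is the grip in N (left out, the last holds). Time passes only in rows, so rows that repeat a pose let the fingers close. It gives the time, the measured TCP pose, the force, the opening and the grip force at its end, in the units of the state.
- get_obs(): the state, without advancing time (a new reading comes with each control period).
- grab_frame(name): name is "scene" or "top"; returns a dict with "frame" (384x512x3 uint8, red, green, blue), "z_map" (384x512 float32, m along the optical axis (not along the pixel's ray), 0 where there is no reading), "vfov" (degrees; the focal length in pixels is half the picture's height over the tangent of half this angle, whatever the lens; pixels are square), "cx", "cy" (the principal point, pixels), "D" ([k1, k2, p1, p2, k3] as OpenCV has them; the pictures are not rectified), "R" (3x3) and "t" (3): a world point X has camera coordinates R X + t. Camera axes: x right, y down, z forward; pixel columns grow to the right and rows downward; lengths in m; the calibration is good to about 2 mm. A picture is of the moment at which its call begins.
- hand_in(): hands the job in; it is judged then, once.
The state is a dict: "clock": time; "joints": joint angles; "qvel": joint speeds; "tau": joint torques, N m; "tcp_pos": TCP position; "orientation": TCP orientation; "contact_force": force on the tool from outside, world axes, zero at the start; "moment": the same for the moment, N m; "grip_width": finger opening in m; "gripper_force": force on a finger pad.
Only numpy, scipy, OpenCV 4.12 (cv2) and the standard library are available. Lean on these libraries where they do the work, as an engineer would, in place of code of your own. Each camera call takes 0.05 s, during which the arm holds its last target. There are 200 camera calls.

### The job

Give the hand mixer at least one full turn by its upright black crank handle, in either direction. Then carry the two nested lids together (the red knob of the inner lid lifts both) from their small round stand onto the tin in the mixer, so that the inner lid is fully seated in the tin with the yellow outer lid still nested on it, and let go of the knob. Finally lift off the yellow outer lid alone (its two black lugs are for that), at least 10 cm up, leaving the inner lid seated and undisturbed, and finish while holding the outer lid level and still in the air, with the other things on the table left where they are.

Things in the scene. Friction and masses are not known exactly. Their poses are not given: they have to be found in the camera images.
- crank (a joint): Angle (rad) of the mixer's blue crank ring about the vertical axis of the tin; 0 at the start, positive anticlockwise from above, no stop within nearly two turns either way; a full turn is 6.28. Stiff and even: about 1.5 N at the handle; stays where left.
- crank_grip (a point): Grip point on the axis of the upright black crank handle, 138 mm above the table, 12 mm below its top. The handle is a freely spinning sleeve 22 mm in diameter, from 75 to 150 mm above the table, on the blue ring; it goes round a horizontal circle of radius 90 mm about the tin's axis (point tin_mouth).
- tin_mouth (a point): Centre of the open mouth of the steel tin at rim height, 120 mm above the table, z up. The tin (92 mm outside, 84 mm inside diameter) is fixed in a round grey mixer base (236 mm across, 30 mm high); a blue ring on the base (224 mm across, top 42 mm above the table) carries the crank handle and turns about the tin.
- stand: Fixed round lid stand, an orange cup 92 mm across with an 84 mm opening, rim 50 mm above the table, on a black foot 120 mm across. Origin at the centre of its underside. The two lids start nested on it, the inner lid's flange on its rim.
- inner: Loose inner lid, steel, about 0.16 kg: flange 96 mm across, 6 mm thick; below it a chamfered plug 78 mm across, 10 mm deep; above it an upright red knob 22 mm in diameter, rising 6 to 56 mm above the origin. Origin: centre of the flange's underside, the face that rests on the rim; z up. Seated, it lies at tin_mouth. Lifting it by the knob carries the outer lid along.
- outer: Loose yellow outer lid, about 0.11 kg: plate 108 mm across, 4 mm thick, with a 36 mm central hole through which the red knob stands, and a skirt 9 mm down round the inner lid's flange (2.5 mm play). Origin: centre of the plate's underside, which rests on the flange, 6 mm above the inner lid's origin. Nothing locks the lids together. x runs from lug to lug, z up.
- lugs (a point): Grip point of the outer lid, 30 mm above its origin, midway between its two black upright lugs at x = +27 and -27 mm, each 6 mm thick in x, 24 mm wide in y, their tops 44 mm above the origin. 60 mm outside to outside along x (grip them so); 48 mm between inner faces: the knob is gripped between them, closing along y. Lifts the outer lid only.
- cup: Clear mixing cup 76 mm across, 100 mm high, a loose bystander, origin at the centre of its underside; leave it alone
- tint_blue: White tint bottle with blue cap, 40 mm across, 110 mm high, a loose bystander, origin at the centre of its underside; leave it alone
- tint_green: White tint bottle with green cap, 40 mm across, 110 mm high, a loose bystander, origin at the centre of its underside; leave it alone
- tint_red: White tint bottle with red cap, 40 mm across, 110 mm high, a loose bystander, origin at the centre of its underside; leave it alone
- paint_can: Closed paint can 92 mm across, 100 mm high, a loose bystander, origin at the centre of its underside; leave it alone
- spatula: Spatula lying flat, a loose bystander; leave it alone
- jar: Amber jar 70 mm across, 80 mm high, a loose bystander, origin at the centre of its underside; leave it alone
Not all that is in view belongs to the job. What is shaped like the inner but blue, purple or turquoise is not meant.

How it is judged:
On the way, in this order (a step that is already met when the one before it is completed fails the run):
1. crank turned a full turn (to 10 degrees), lids still on their stand ((value of joint crank above 6.11 rad or value of joint crank below -6.11 rad) and horizontal distance between inner and stand below 0.01 m and z of inner in the frame of stand below 0.06 m), for 0.1 s.
2. inner lid seated in the tin, outer lid nested on it, knob let go (horizontal distance between inner and tin_mouth below 0.007 m and z of inner in the frame of tin_mouth between -0.004 and 0.004 m and angle between inner's own z axis and vertical below 0.06 rad and z of outer in the frame of inner below 0.01 m and horizontal distance between outer and inner below 0.006 m and angle between outer's own z axis and vertical below 0.08 rad and contact force between the fingers and inner below 0.3 N), for 0.2 s.
At the end, for the whole second after the job is handed in: Crank 6.0 rad or more from its start; inner lid on the tin rim (7 mm of centre, 4 mm in height, 0.06 rad level), untouched; outer lid gripped by the fingers, level to 0.2 rad, still, its plate 0.20 m or more above the table (some 75 mm above its nested place), clear of the inner lid ((value of joint crank above 6 rad or value of joint crank below -6 rad) and horizontal distance between inner and tin_mouth below 0.007 m and z of inner in the frame of tin_mouth between -0.004 and 0.004 m and angle between inner's own z axis and vertical below 0.06 rad and height (world z) of outer above 0.2 m and angle between outer's own z axis and vertical below 0.2 rad and linear speed of outer below 0.03 m/s and linear speed of inner below 0.02 m/s and contact force between the fingers and outer above 2 N and contact force between outer and inner below 0.1 N and contact force between the fingers and inner below 0.3 N); the arm keeps its last pose, push and grip.
It fails at once if outer lid off the inner one (gap over 14 mm) while the inner lid is not seated in the tin (z of outer in the frame of inner above 0.02 m and not (horizontal distance between inner and tin_mouth below 0.007 m and z of inner in the frame of tin_mouth between -0.004 and 0.004 m and angle between inner's own z axis and vertical below 0.06 rad)).
It fails at once if a bystander is pushed more than 30 mm or knocked over (distance of any of cup, tint_blue, tint_green, tint_red, paint_can, spatula, jar from where it was at the start of the episode above 0.03 m or angle between any of cup, tint_blue, tint_green, tint_red, paint_can, jar's own z axis and vertical above 0.5 rad).
It also fails if it takes over 72 s, if anything falls off the work surface, if the arm or the gripper's body presses on something with over 40 N, if the wrist force passes 120 N, or if a joint passes its speed limit or range.

## Working session

There is one attempt and no reset: what is moved stays moved. The work goes in short steps, Python scripts to look and compute and a tool call to move; the robot and the scene stay as the last step left them, time stands still between calls to the robot, and variables do not carry over. Pictures are saved under pics/ and viewed, at most 10 in all, crops included, and the job is handed in when it is done.

Besides the shell and the picture viewer there is one more tool, called after "Call:" in YAML: its name, and indented under it one key for each argument. drive_tool: Moves the arm, as the interface text tells. Its arguments: {"type":"object","properties":{"rows":{"type":"array","items":{"type":"object","properties":{"offset":{"type":"array","items":{"type":"number"}},"rotation":{"type":"array","items":{"type":"number"}},"claw":{"type":"number"}}}},"force":{"type":"number"}},"required":["rows"]}

```bash
mkdir -p pics; ls; python3 - <<'E'
from bench import *
import cv2,numpy as np
for n in("scene","top"):
    f=grab_frame(n); np.savez(n+".npz",**{k:np.array(v) for k,v in f.items()})
    cv2.imwrite(f"pics/{n}0.png",f["frame"][:,:,::-1]); print(n,f["vfov"],f["cx"],f["cy"],f["D"],f["R"],f["t"])
print(get_obs())
E
```

```text
pics
scene 46.31852180247846 256.5870374236094 197.61684818875293 [-0.08203173  0.          0.          0.          0.        ] [[-0.39960925  0.9166396   0.00918072]
 [ 0.65216006  0.29131898 -0.69987178]
 [-0.64420471 -0.27368794 -0.71420949]] [ 0.11846968 -0.26001214  1.84790647]
top 45.08282959132423 257.1056210851895 193.84198092441946 [-0.05606612  0.          0.          0.          0.        ] [[-0.01737238 -0.99979097  0.01078055]
 [-0.981602    0.01500385 -0.19034808]
 [ 0.19014655 -0.01388901 -0.98165747]] [0.0864253  0.494061   1.42059634]
{'clock': 0.1, 'joints': array([ 1.16090657,  0.47772103,  0.02235429,  1.55633217, -0.01150166,
        1.10932848, -0.08307517]), 'qvel': array([ 7.62084777e-05, -8.36913744e-04,  2.04536121e-03, -3.98816280e-03,
       -5.97447431e-04,  9.72809683e-04,  1.78425198e-03]), 'tau': array([ 4.60111347e-03, -5.97765970e+01,  1.61358599e+00, -2.81954455e+01,
        1.28167245e-02,  5.05425705e-03,  8.95943288e-06]), 'tcp_pos': array([ 0.20043883, -0.64395044,  0.20482942]), 'orientation': array([-3.10428645e+00, -4.72062800e-01,  5.84394582e-04]), 'contact_force': array([-0.68723142,  0.62061289, -0.46618142]), 'moment': array([ 0.01200772, -0.06190382,  0.0035293 ]), 'gripper_force': 0.0, 'grip_width': 0.08536351807142434}
```

View pics/scene0.png

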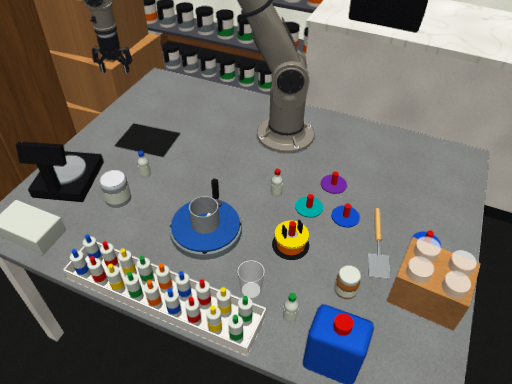

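View pics/top0.png

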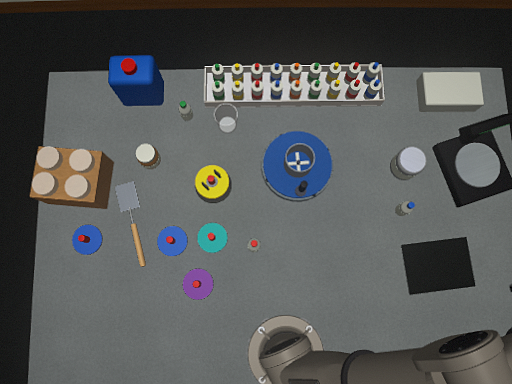

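The top picture shows these candidates for the red-knobbed lid: yellow nested lids (212,181), turquoise (211,237), blue (171,240) and (87,239), purple (197,284). I choose the yellow one on the orange cup at (212,181). The mixer is at (297,165) with its crank handle at (303,187).

```bash
cat > h.py <<'E'
import cv2,numpy as np
from bench import *
def load(n):
    d=np.load(n+".npz"); return {k:d[k] for k in d}
def plane(f,uv,z):
    F=f["frame"].shape[0]/2/np.tan(np.radians(f["vfov"])/2)
    K=np.array([[F,0,f["cx"]],[0,F,f["cy"]],[0,0,1]])
    p=cv2.undistortPoints(np.float64(uv).reshape(-1,1,2),K,np.float64(f["D"])).reshape(-1,2)
    R,t=np.array(f["R"]),np.array(f["t"])
    d=np.c_[p,np.ones(len(p))]@R; C=-R.T@t
    return (C+d*((z-C[2])/d[:,2])[:,None])[:,:2]
def cloud(f):
    v,u=np.mgrid[:384,:512]; F=192/np.tan(np.radians(f["vfov"])/2)
    K=np.array([[F,0,f["cx"]],[0,F,f["cy"]],[0,0,1]])
    p=cv2.undistortPoints(np.float64(np.c_[u.ravel(),v.ravel()]).reshape(-1,1,2),K,np.float64(f["D"])).reshape(-1,2)
    c=np.c_[p,np.ones(len(p))]*f["z_map"].reshape(-1,1)
    return ((c-f["t"])@f["R"]).reshape(384,512,3)
def circ(P):
    A=np.c_[2*P,np.ones(len(P))]
    for _ in range(4):
        s=np.linalg.lstsq(A,(P**2).sum(1),rcond=None)[0]; c=s[:2]; r=np.sqrt(s[2]+c@c)
        e=abs(np.hypot(*(P-c).T)-r); k=e<max(2*np.median(e),.001); P,A=P[k],A[k]
    return c,r
def near(m,uv,rad):
    k=np.zeros_like(m); cv2.circle(k,uv,rad,255,-1); return m&k
def hsv(f,lo,hi): return cv2.inRange(cv2.cvtColor(f["frame"],cv2.COLOR_RGB2HSV),lo,hi)
def big(m):
    return max(cv2.findContours(m,cv2.RETR_EXTERNAL,cv2.CHAIN_APPROX_NONE)[0],key=cv2.contourArea).reshape(-1,2)
E
python3 - <<'E'
from h import *
T,S=load("top"),load("scene")
for n,f,ring,yel,han,tin in(("top",T,(297,165),(212,181),(303,187),(299,158)),("scene",S,(205,226),(291,237),(215,188),(204,212))):
    print(n,"ring",circ(plane(f,big(near(hsv(f,(105,120,40),(125,255,255)),ring,45)),.042)))
    y=near(hsv(f,(22,120,80),(35,255,255)),yel,25)
    b=cv2.convexHull(big(y)).reshape(-1,2); print("yellow",circ(plane(f,big(y),.058)))
    r=near(hsv(f,(0,150,60),(8,255,255))|hsv(f,(172,150,60),(180,255,255)),yel,25)
    c=big(r); print("red bbox",cv2.boundingRect(c),plane(f,[c.mean(0)],.106 if n=="top" else .09))
    P=cloud(f)
    for nm,uv,z0,z1,rad in(("handletop",han,.138,.17,14),("tinrim",tin,.11,.13,26),("lugs",yel,.075,.102,22),("knobtop",yel,.1035,.12,22)):
        m=near(np.uint8((P[...,2]>z0)&(P[...,2]<z1))*255,uv,rad)>0
        q=P[m]; 
        if len(q)<3: print(nm,len(q)); continue
        print(nm,len(q),q.mean(0).round(4),(q.min(0)).round(3),q.max(0).round(3),(circ(q[:,:2]) if nm=="tinrim" else ""))
    dk=near(cv2.inRange(cv2.cvtColor(f["frame"],cv2.COLOR_RGB2GRAY),0,50),yel,16)
    k=cv2.connectedComponentsWithStats(dk)
    for i in range(1,k[0]):
        if k[2][i,4]>4: print("dark",k[2][i],k[3][i],plane(f,[k[3][i]],.09))
# by-stander tops
P=cloud(T)
for nm,uv in dict(cup=(226,115),tr=(254,244),tg=(184,107),tb=(407,207),can=(411,160),jar=(147,155),tray=(295,84)).items(): print(nm,P[uv[1],uv[0]].round(3))
a=cv2.resize(T["frame"][135:215,175:345],None,fx=4.7,fy=4.7,interpolation=cv2.INTER_CUBIC)
cv2.imwrite("pics/crop.png",a[:,:,::-1])
E
```

```text
top ring (array([ 0.59323828, -0.05314236]), np.float64(0.10956200569772007))
yellow (array([0.53562228, 0.22190798]), np.float64(0.05321597668736172))
red bbox (208, 176, 7, 8) [[0.53135884 0.22032957]]
handletop 47 [ 0.5039 -0.0592  0.1503] [ 0.494 -0.068  0.138] [ 0.516 -0.05   0.157] 
tinrim 165 [ 0.5935 -0.0557  0.1196] [ 0.548 -0.101  0.11 ] [ 0.64  -0.008  0.128] (array([ 0.59340631, -0.05420392]), np.float64(0.04392673966913106))
lugs 54 [0.5341 0.2195 0.0941] [0.507 0.192 0.075] [0.566 0.248 0.102] 
knobtop 32 [0.5378 0.2194 0.107 ] [0.526 0.195 0.104] [0.561 0.229 0.113] 
dark [214 170   6   7  13] [216.53846154 173.23076923] [[0.55414544 0.20370623]]
dark [209 181   6   3  12] [211.83333333 182.16666667] [[0.52597485 0.21826034]]
dark [202 183   7   7  11] [204.90909091 186.09090909] [[0.51390184 0.23961312]]
scene ring (array([ 0.59656863, -0.05086787]), np.float64(0.1094848643850461))
yellow (array([0.53731694, 0.22238767]), np.float64(0.05355863153885907))
red bbox (289, 221, 7, 15) [[0.53958555 0.22313274]]
handletop 41 [ 0.5063 -0.058   0.1485] [ 0.495 -0.069  0.138] [ 0.52  -0.047  0.155] 
tinrim 231 [ 0.5876 -0.0533  0.1174] [ 0.506 -0.1    0.11 ] [ 0.641 -0.008  0.127] (array([ 0.59314571, -0.05322952]), np.float64(0.04446442196574057))
lugs 112 [0.538  0.2235 0.0899] [0.507 0.193 0.075] [0.566 0.25  0.102] 
knobtop 30 [0.5363 0.2212 0.1071] [0.523 0.204 0.104] [0.56  0.231 0.111] 
dark [298 223   4  10  32] [299.5625 227.5625] [[0.52741739 0.24379025]]
dark [282 225   5  13  44] [284.02272727 231.29545455] [[0.56078163 0.20549571]]
dark [289 226   7  10  55] [291.85454545 230.41818182] [[0.54780455 0.22611695]]
cup [0.775 0.178 0.009]
tr [0.332 0.091 0.108]
tg [0.766 0.305 0.108]
tb [ 0.438 -0.382  0.095]
can [ 0.584 -0.402  0.108]
jar [0.618 0.423 0.084]
tray [ 0.838 -0.048  0.112]
```

View pics/crop.png

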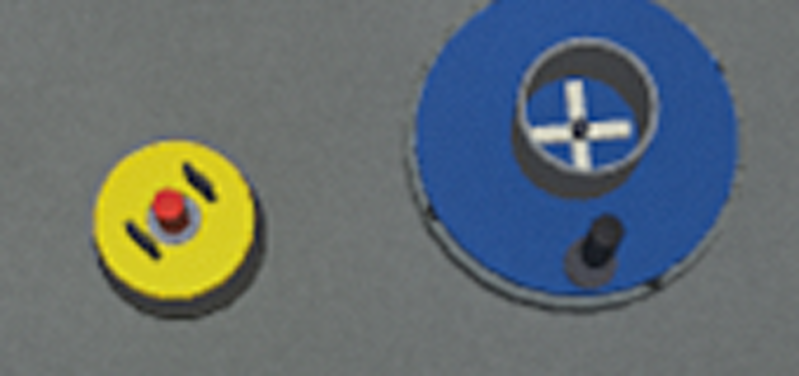

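Call:
drive_tool:
  rows:
    - {"offset": [1, -1, 0], "rotation": [0, 0, 0], "claw": 1}
    - {"offset": [1, -1, 0], "rotation": [0, 0, 0], "claw": 1}
    - {"offset": [1, -1, 0], "rotation": [0, 0, 0], "claw": 1}
    - {"offset": [1, -1, 0], "rotation": [0, 0, 0], "claw": 1}
    - {"offset": [1, -1, 0], "rotation": [0, 0, 0], "claw": 1}
    - {"offset": [1, -1, 0], "rotation": [0, 0, 0], "claw": 1}
  force: 30

```text
clock: 0.6
tcp_pos: [0.304, -0.4491, 0.2053]
orientation: [-3.1, -0.487, -0.003]
contact_force: [0.4, 1.1, -1.2]
grip_width: 0.0855
gripper_force: 0.0
```

Call:
drive_tool:
  rows:
    - {"offset": [1, -1, 0], "rotation": [0, 0, 0], "claw": 1}
    - {"offset": [1, -1, 0], "rotation": [0, 0, 0], "claw": 1}
    - {"offset": [1, -1, 0], "rotation": [0, 0, 0], "claw": 1}
    - {"offset": [1, -1, 0], "rotation": [0, 0, 0], "claw": 1}
    - {"offset": [1, -1, 0], "rotation": [0, 0, 0], "claw": 1}
    - {"offset": [1, -1, 0], "rotation": [0, 0, 0], "claw": 1}

```text
clock: 1.1
tcp_pos: [0.4016, -0.2615, 0.2058]
orientation: [-3.101, -0.488, -0.003]
contact_force: [0.5, 0.3, -0.2]
grip_width: 0.0854
gripper_force: 0.0
```

Call:
drive_tool:
  rows:
    - {"offset": [1, -1, 0], "rotation": [0, 0, 0], "claw": 1}
    - {"offset": [1, -1, 0], "rotation": [0, 0, 0], "claw": 1}
    - {"offset": [1, -1, 0], "rotation": [0, 0, 0], "claw": 1}
    - {"offset": [1, -1, 0], "rotation": [0, 0, 0], "claw": 1}
    - {"offset": [1, -1, 0], "rotation": [0, 0, 0], "claw": 1}
    - {"offset": [1, -1, 0], "rotation": [0, 0, 0], "claw": 1}

```text
clock: 1.6
tcp_pos: [0.4997, -0.0729, 0.2061]
orientation: [-3.1, -0.488, -0.005]
contact_force: [0.7, 0.4, 0.5]
grip_width: 0.0853
gripper_force: 0.0
```

Call:
drive_tool:
  rows:
    - {"offset": [0.09, -0.13, 0], "rotation": [0, 0, -1], "claw": 1}
    - {"offset": [0.09, -0.13, 0], "rotation": [0, 0, -1], "claw": 1}
    - {"offset": [0.09, -0.13, 0], "rotation": [0, 0, -1], "claw": 1}
    - {"offset": [0.09, -0.13, 0], "rotation": [0, 0, -1], "claw": 1}
    - {"offset": [0.09, -0.13, 0], "rotation": [0, 0, -1], "claw": 1}
    - {"offset": [0.09, -0.13, 0], "rotation": [0, 0, -1], "claw": 1}
    - {"offset": [0.09, -0.13, 0], "rotation": [0, 0, -1], "claw": 1}
    - {"offset": [0.09, -0.13, 0], "rotation": [0, 0, -1], "claw": 1}
    - {"offset": [0.09, -0.13, 0], "rotation": [0, 0, -1], "claw": 1}
    - {"offset": [0.09, -0.13, 0], "rotation": [0, 0, -1], "claw": 1}
    - {"offset": [0.09, -0.13, 0], "rotation": [0, 0, -1], "claw": 1}
    - {"offset": [0.09, -0.13, 0], "rotation": [0, 0, -1], "claw": 1}
    - {"offset": [0.09, -0.13, 0], "rotation": [0, 0, -1], "claw": 1}
    - {"offset": [0.09, -0.13, 0], "rotation": [0, 0, -1], "claw": 1}
    - {"offset": [0.09, -0.13, 0], "rotation": [0, 0, -1], "claw": 1}
    - {"offset": [0.09, -0.13, 0], "rotation": [0, 0, -1], "claw": 1}
    - {"offset": [0.09, -0.13, 0], "rotation": [0, 0, -1], "claw": 1}
    - {"offset": [0.09, -0.13, 0], "rotation": [0, 0, -1], "claw": 1}

```text
clock: 3.1
tcp_pos: [0.5035, -0.059, 0.2055]
orientation: [-1.286, -2.866, -0.0]
contact_force: [-0.2, -0.2, -0.1]
grip_width: 0.0856
gripper_force: 0.0
```

Call:
drive_tool:
  rows:
    - {"offset": [0, 0.007, 0.25], "rotation": [0, 0, 0], "claw": 1}
    - {"offset": [0, 0.007, 0.45], "rotation": [0, 0, 0], "claw": 1}
    - {"offset": [0, 0.007, 0.55], "rotation": [0, 0, 0], "claw": 1}
    - {"offset": [0, 0.007, 0.55], "rotation": [0, 0, 0], "claw": 1}
    - {"offset": [0, 0.007, 0.55], "rotation": [0, 0, 0], "claw": 0}
    - {"offset": [0, 0.007, 0.55], "rotation": [0, 0, 0], "claw": 0}
    - {"offset": [0, 0.007, 0.55], "rotation": [0, 0, 0], "claw": 0}
    - {"offset": [0, 0.007, 0.55], "rotation": [0, 0, 0], "claw": 0}
    - {"offset": [0, 0.007, 0.55], "rotation": [0, 0, 0], "claw": 0}
    - {"offset": [0, 0.007, 0.55], "rotation": [0, 0, 0], "claw": 0}
    - {"offset": [0, 0.007, 0.55], "rotation": [0, 0, 0], "claw": 0}
    - {"offset": [0, 0.007, 0.55], "rotation": [0, 0, 0], "claw": 0}
    - {"offset": [0, 0.007, 0.55], "rotation": [0, 0, 0], "claw": 0}
    - {"offset": [0, 0.007, 0.55], "rotation": [0, 0, 0], "claw": 0}
  force: 30

```text
clock: 4.27
tcp_pos: [0.5053, -0.0581, 0.1245]
orientation: [1.281, 2.866, 0.0]
contact_force: [-1.7, -0.3, 6.3]
grip_width: -0.0001
gripper_force: 3.3
```

```bash
cat > crank.py <<'E'
from h import *
from scipy.spatial.transform import Rotation as Ro
import sys
o=get_obs(); R=Ro.from_rotvec(o["orientation"]).as_matrix(); p=o["tcp_pos"]
print(o["contact_force"].round(1),o["grip_width"],o["tcp_pos"])
c=np.array([.594,-.0535]); d=p[:2]-c; a=np.arctan2(d[1],d[0]); print("radius",np.hypot(*d),"ang",np.degrees(a))
for i in range(1,13):
    b=a+np.radians(8*i); w=np.r_[c+.09*np.array([np.cos(b),np.sin(b)]),p[2]]
    print(((R.T@(w-p))/.15).round(2)[:2].tolist())
E
python3 crank.py
```

```text
[-1.7 -0.3  6.3] -0.00011571242569251609 [ 0.50533356 -0.05813694  0.12446488]
radius 0.08878760608088021 ang -177.00636008755868
[-0.06, -0.05]
[-0.14, -0.09]
[-0.22, -0.12]
[-0.3, -0.13]
[-0.38, -0.14]
[-0.47, -0.13]
[-0.55, -0.11]
[-0.63, -0.08]
[-0.7, -0.04]
[-0.77, 0.01]
[-0.83, 0.07]
[-0.88, 0.14]
```

The fingers shut on nothing, so I'll look.

```bash
python3 - <<'E'
from h import *
out=[]
for n,(u,v) in(("top",(297,165)),("scene",(210,215))):
    f=grab_frame(n); np.savez(n+"1.npz",**{k:np.array(v) for k,v in f.items()})
    out.append(cv2.resize(f["frame"][v-50:v+50,u-50:u+50],(400,400),interpolation=cv2.INTER_CUBIC))
cv2.imwrite("pics/c1.png",np.hstack(out)[:,:,::-1])
E
```

```text
(no output)
```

View pics/c1.png

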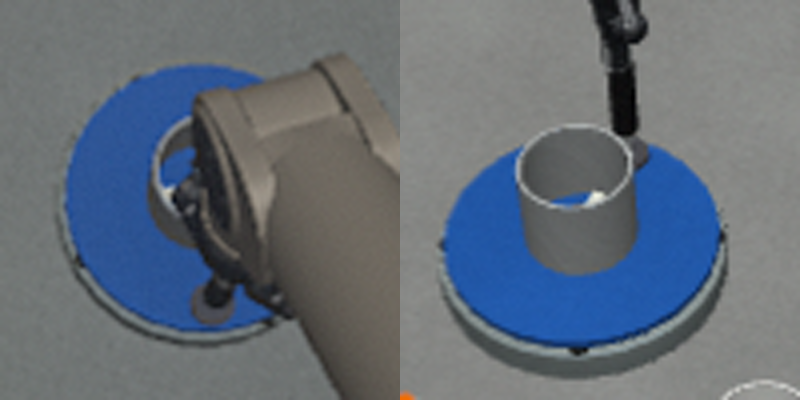

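```bash
python3 - <<'E'
from h import *
for n,(u,v) in(("top",(300,180)),("scene",(215,185))):
    f=load(n+"1"); P=cloud(f); 
    q=P[v-40:v+40,u-40:u+40].reshape(-1,3)
    q=q[(np.hypot(q[:,0]-.505,q[:,1]+.058)<.06)]
    for z in np.arange(.06,.26,.01):
        s=q[(q[:,2]>z)&(q[:,2]<z+.01)]
        if len(s): print(n,z.round(2),len(s),s.mean(0).round(3)[:2],s.min(0).round(3)[:2],s.max(0).round(3)[:2])
f=load("scene1"); a=cv2.resize(f["frame"][110:200,165:265],(800,600)if 0 else (660,594),interpolation=cv2.INTER_CUBIC)
cv2.imwrite("pics/c2.png",a[:,:,::-1])
print(get_obs())
E
```

```text
top 0.06 5 [ 0.553 -0.037] [ 0.551 -0.043] [ 0.557 -0.03 ]
top 0.07 4 [ 0.526 -0.051] [ 0.496 -0.068] [ 0.556 -0.032]
top 0.08 8 [ 0.521 -0.044] [ 0.496 -0.054] [ 0.556 -0.031]
top 0.09 9 [ 0.522 -0.047] [ 0.493 -0.062] [ 0.557 -0.03 ]
top 0.1 4 [ 0.498 -0.052] [ 0.494 -0.058] [ 0.501 -0.049]
top 0.11 9 [ 0.504 -0.053] [ 0.494 -0.066] [ 0.555 -0.029]
top 0.12 4 [ 0.498 -0.052] [ 0.495 -0.056] [ 0.503 -0.048]
top 0.13 4 [ 0.497 -0.055] [ 0.495 -0.061] [ 0.501 -0.049]
top 0.14 7 [ 0.498 -0.055] [ 0.495 -0.063] [ 0.504 -0.048]
top 0.15 8 [ 0.499 -0.053] [ 0.495 -0.059] [ 0.505 -0.047]
top 0.16 6 [ 0.497 -0.057] [ 0.493 -0.063] [ 0.503 -0.049]
top 0.19 1 [ 0.478 -0.07 ] [ 0.478 -0.07 ] [ 0.478 -0.07 ]
top 0.2 12 [ 0.485 -0.068] [ 0.47  -0.079] [ 0.525 -0.029]
top 0.21 15 [ 0.489 -0.061] [ 0.465 -0.082] [ 0.535 -0.019]
top 0.22 17 [ 0.496 -0.057] [ 0.461 -0.086] [ 0.538 -0.016]
top 0.23 26 [ 0.501 -0.052] [ 0.458 -0.087] [ 0.539 -0.015]
top 0.24 40 [ 0.527 -0.037] [ 0.455 -0.092] [ 0.557 -0.012]
top 0.25 10 [ 0.525 -0.036] [ 0.471 -0.079] [ 0.546 -0.022]
scene 0.06 32 [ 0.548 -0.059] [ 0.
[... 1223 characters left out ...]
ints': array([ 0.51024398,  0.37167578, -0.62579643,  1.9953875 ,  0.2862294 ,
        0.85878561,  0.45838698]), 'qvel': array([ 0.00057634, -0.00080932, -0.00017492,  0.00024668,  0.00041327,
       -0.00015187, -0.0012122 ]), 'tau': array([-5.02840709e-01, -4.03885531e+01, -5.24250135e+00, -2.13864237e+01,
       -1.04911204e-01, -4.84795980e-01, -1.29819386e-03]), 'tcp_pos': array([ 0.50535964, -0.05812078,  0.12448257]), 'orientation': array([1.28082041e+00, 2.86620101e+00, 6.16858143e-05]), 'contact_force': array([-1.58941785, -0.8612695 ,  7.21012827]), 'moment': array([-0.16001013,  0.31728241,  0.04989038]), 'gripper_force': 3.3383548138226615, 'grip_width': -0.00014100680178622858}
```

View pics/c2.png

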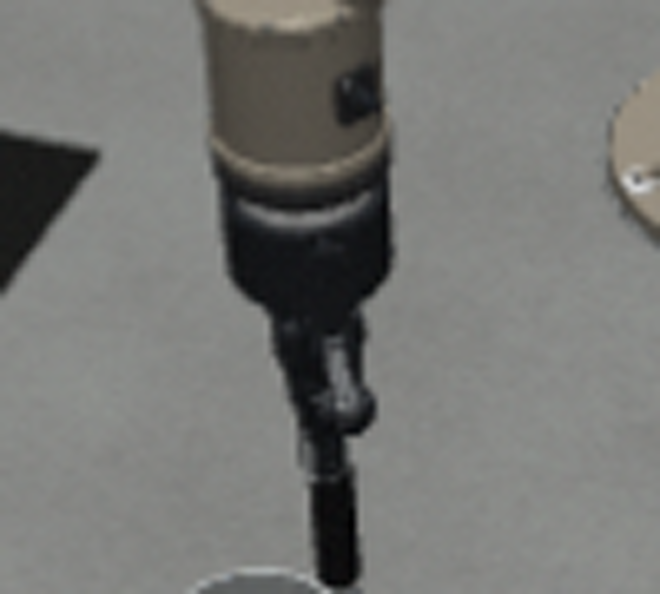

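The picture is ambiguous: the shut fingertips seem to sit right over the handle. I'll raise straight up and measure where the tips really are.

Call:
drive_tool:
  rows:
    - {"offset": [0, 0, -0.2], "rotation": [0, 0, 0], "claw": 0}
    - {"offset": [0, 0, -0.4], "rotation": [0, 0, 0], "claw": 0}
    - {"offset": [0, 0, -0.5], "rotation": [0, 0, 0], "claw": 0}
    - {"offset": [0, 0, -0.5], "rotation": [0, 0, 0], "claw": 0}
    - {"offset": [0, 0, -0.5], "rotation": [0, 0, 0], "claw": 0}

```text
clock: 4.78
tcp_pos: [0.505, -0.0579, 0.1991]
orientation: [1.281, 2.866, 0.0]
contact_force: [-0.7, -0.2, 0.2]
grip_width: 0.0
gripper_force: 0.0
```

```bash
python3 - <<'E'
from h import *
f=grab_frame("scene"); np.savez("scene2.npz",**{k:np.array(v) for k,v in f.items()})
a=cv2.resize(f["frame"][130:230,160:270],(748,680)if 0 else (660,600),interpolation=cv2.INTER_CUBIC)
cv2.imwrite("pics/c3.png",a[:,:,::-1])
o=get_obs(); print(o["tcp_pos"],o["grip_width"],o["contact_force"],o["gripper_force"])
P=cloud(f); q=P[100:230,160:270].reshape(-1,3); q=q[np.hypot(q[:,0]-.505,q[:,1]+.058)<.03]
for z in np.arange(.08,.26,.01):
    s=q[(q[:,2]>z)&(q[:,2]<z+.01)]
    if len(s): print(z.round(2),len(s),s.mean(0).round(3)[:2],s.min(0).round(3)[:2],s.max(0).round(3)[:2])
E
```

```text
[ 0.50415085 -0.05797394  0.19797513] 0.00018514045802785087 [ 0.12875599  0.22865832 -0.85587139] 0.0
0.08 13 [ 0.511 -0.055] [ 0.505 -0.064] [ 0.516 -0.048]
0.09 15 [ 0.51  -0.053] [ 0.504 -0.064] [ 0.515 -0.046]
0.1 15 [ 0.51  -0.056] [ 0.501 -0.069] [ 0.515 -0.046]
0.11 14 [ 0.51  -0.054] [ 0.502 -0.067] [ 0.515 -0.046]
0.12 14 [ 0.51  -0.054] [ 0.501 -0.066] [ 0.515 -0.046]
0.13 16 [ 0.508 -0.053] [ 0.498 -0.065] [ 0.516 -0.046]
0.14 20 [ 0.509 -0.055] [ 0.498 -0.065] [ 0.515 -0.047]
0.15 19 [ 0.504 -0.057] [ 0.493 -0.066] [ 0.514 -0.05 ]
0.22 6 [ 0.51  -0.056] [ 0.503 -0.062] [ 0.516 -0.048]
0.23 12 [ 0.512 -0.053] [ 0.505 -0.069] [ 0.517 -0.046]
0.24 20 [ 0.511 -0.055] [ 0.499 -0.074] [ 0.519 -0.046]
0.25 17 [ 0.514 -0.054] [ 0.503 -0.069] [ 0.52  -0.046]
```

View pics/c3.png

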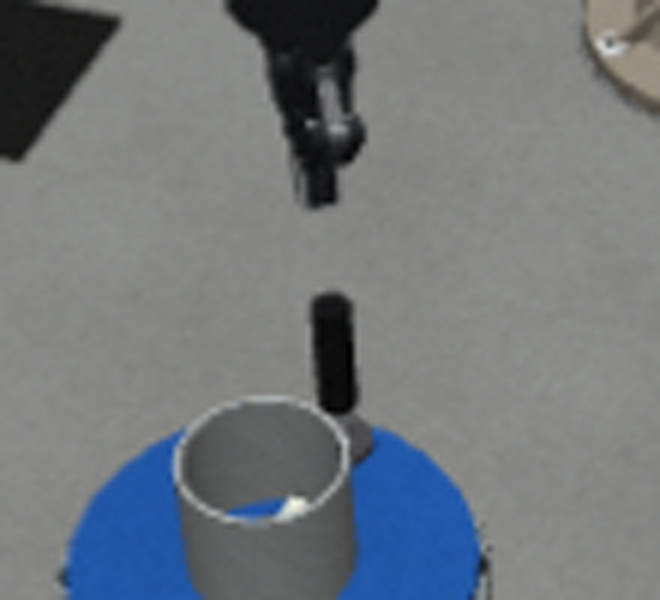

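The tips really end about 25 mm higher than the reported TCP: shut, they rested on the handle top (150 mm) at reported 124.5 mm. I'll correct for that offset in every height from here on.

Call:
drive_tool:
  rows:
    - {"offset": [0, 0, 0], "rotation": [0, 0, 0], "claw": 1}
    - {"offset": [0, 0, 0], "rotation": [0, 0, 0], "claw": 1}
    - {"offset": [0, 0, 0], "rotation": [0, 0, 0], "claw": 1}
    - {"offset": [0, 0, 0], "rotation": [0, 0, 0], "claw": 1}
    - {"offset": [0, 0, 0], "rotation": [0, 0, 0], "claw": 1}
    - {"offset": [0, 0, 0], "rotation": [0, 0, 0], "claw": 1}
    - {"offset": [0, 0, 0.2], "rotation": [0, 0, 0], "claw": 1}
    - {"offset": [0, 0, 0.4], "rotation": [0, 0, 0], "claw": 1}
    - {"offset": [0, 0, 0.6], "rotation": [0, 0, 0], "claw": 1}
    - {"offset": [0, 0, 0.68], "rotation": [0, 0, 0], "claw": 1}
    - {"offset": [0, 0, 0.68], "rotation": [0, 0, 0], "claw": 1}
    - {"offset": [0, 0, 0.68], "rotation": [0, 0, 0], "claw": 0}
    - {"offset": [0, 0, 0.68], "rotation": [0, 0, 0], "claw": 0}
    - {"offset": [0, 0, 0.68], "rotation": [0, 0, 0], "claw": 0}
    - {"offset": [0, 0, 0.68], "rotation": [0, 0, 0], "claw": 0}
    - {"offset": [0, 0, 0.68], "rotation": [0, 0, 0], "claw": 0}
    - {"offset": [0, 0, 0.68], "rotation": [0, 0, 0], "claw": 0}
    - {"offset": [0, 0, 0.68], "rotation": [0, 0, 0], "claw": 0}
    - {"offset": [0, 0, 0.68], "rotation": [0, 0, 0], "claw": 0}
    - {"offset": [0, 0, 0.68], "rotation": [0, 0, 0], "claw": 0}
  force: 30

```text
clock: 6.5
tcp_pos: [0.5045, -0.058, 0.0972]
orientation: [1.281, 2.868, -0.001]
contact_force: [-2.2, -0.5, 7.1]
grip_width: 0.0211
gripper_force: 29.5
```

```bash
python3 crank.py
```

```text
[-2.2 -0.5  7.1] 0.0210650642284366 [ 0.5045248  -0.05803901  0.09722787]
radius 0.08959025674406569 ang -177.0959158082848
[-0.07, -0.05]
[-0.14, -0.09]
[-0.22, -0.12]
[-0.3, -0.13]
[-0.39, -0.14]
[-0.47, -0.13]
[-0.55, -0.11]
[-0.63, -0.08]
[-0.7, -0.04]
[-0.77, 0.01]
[-0.83, 0.07]
[-0.88, 0.14]
```

Call:
drive_tool:
  rows:
    - {"offset": [-0.07, -0.05, 0], "rotation": [0, 0, 0], "claw": 0}
    - {"offset": [-0.14, -0.09, 0], "rotation": [0, 0, 0], "claw": 0}
    - {"offset": [-0.22, -0.12, 0], "rotation": [0, 0, 0], "claw": 0}
    - {"offset": [-0.3, -0.13, 0], "rotation": [0, 0, 0], "claw": 0}
    - {"offset": [-0.39, -0.14, 0], "rotation": [0, 0, 0], "claw": 0}
    - {"offset": [-0.47, -0.13, 0], "rotation": [0, 0, 0], "claw": 0}
    - {"offset": [-0.55, -0.11, 0], "rotation": [0, 0, 0], "claw": 0}
    - {"offset": [-0.63, -0.08, 0], "rotation": [0, 0, 0], "claw": 0}
    - {"offset": [-0.7, -0.04, 0], "rotation": [0, 0, 0], "claw": 0}
    - {"offset": [-0.77, 0.01, 0], "rotation": [0, 0, 0], "claw": 0}
    - {"offset": [-0.83, 0.07, 0], "rotation": [0, 0, 0], "claw": 0}
    - {"offset": [-0.88, 0.14, 0], "rotation": [0, 0, 0], "claw": 0}
    - {"offset": [-0.88, 0.14, 0], "rotation": [0, 0, 0], "claw": 0}
    - {"offset": [-0.88, 0.14, 0], "rotation": [0, 0, 0], "claw": 0}

```text
clock: 7.67
tcp_pos: [0.6099, -0.1431, 0.0973]
orientation: [1.28, 2.865, 0.0]
contact_force: [1.9, -3.3, 5.4]
grip_width: 0.0209
gripper_force: 31.4
```

```bash
python3 crank.py
```

```text
[ 1.9 -3.3  5.4] 0.020858819085868386 [ 0.60991968 -0.14314717  0.09729585]
radius 0.09104971499937888 ang -79.93030578892701
[-0.03, 0.08]
[-0.06, 0.16]
[-0.08, 0.24]
[-0.08, 0.32]
[-0.08, 0.41]
[-0.06, 0.49]
[-0.03, 0.57]
[0.01, 0.64]
[0.06, 0.71]
[0.12, 0.77]
[0.18, 0.82]
[0.26, 0.86]
```

Works well; continuing anticlockwise.

Call:
drive_tool:
  rows:
    - {"offset": [-0.03, 0.08, 0], "rotation": [0, 0, 0], "claw": 0}
    - {"offset": [-0.06, 0.16, 0], "rotation": [0, 0, 0], "claw": 0}
    - {"offset": [-0.08, 0.24, 0], "rotation": [0, 0, 0], "claw": 0}
    - {"offset": [-0.08, 0.32, 0], "rotation": [0, 0, 0], "claw": 0}
    - {"offset": [-0.08, 0.41, 0], "rotation": [0, 0, 0], "claw": 0}
    - {"offset": [-0.06, 0.49, 0], "rotation": [0, 0, 0], "claw": 0}
    - {"offset": [-0.03, 0.57, 0], "rotation": [0, 0, 0], "claw": 0}
    - {"offset": [0.01, 0.64, 0], "rotation": [0, 0, 0], "claw": 0}
    - {"offset": [0.06, 0.71, 0], "rotation": [0, 0, 0], "claw": 0}
    - {"offset": [0.12, 0.77, 0], "rotation": [0, 0, 0], "claw": 0}
    - {"offset": [0.18, 0.82, 0], "rotation": [0, 0, 0], "claw": 0}
    - {"offset": [0.26, 0.86, 0], "rotation": [0, 0, 0], "claw": 0}
    - {"offset": [0.26, 0.86, 0], "rotation": [0, 0, 0], "claw": 0}
    - {"offset": [0.26, 0.86, 0], "rotation": [0, 0, 0], "claw": 0}

```text
clock: 8.83
tcp_pos: [0.6789, -0.024, 0.0973]
orientation: [1.276, 2.869, 0.005]
contact_force: [4.3, 2.9, 4.0]
grip_width: 0.0208
gripper_force: 31.3
```

```bash
python3 crank.py
```

```text
[4.3 2.9 4. ] 0.02083254011483034 [ 0.6788505  -0.02404675  0.09734621]
radius 0.08981704576404782 ang 19.142879816347826
[0.08, 0.03]
[0.16, 0.04]
[0.24, 0.05]
[0.33, 0.04]
[0.41, 0.02]
[0.49, -0.01]
[0.56, -0.05]
[0.63, -0.1]
[0.69, -0.16]
[0.74, -0.23]
[0.78, -0.3]
[0.81, -0.38]
```

Call:
drive_tool:
  rows:
    - {"offset": [0.08, 0.03, 0], "rotation": [0, 0, 0], "claw": 0}
    - {"offset": [0.16, 0.04, 0], "rotation": [0, 0, 0], "claw": 0}
    - {"offset": [0.24, 0.05, 0], "rotation": [0, 0, 0], "claw": 0}
    - {"offset": [0.33, 0.04, 0], "rotation": [0, 0, 0], "claw": 0}
    - {"offset": [0.41, 0.02, 0], "rotation": [0, 0, 0], "claw": 0}
    - {"offset": [0.49, -0.01, 0], "rotation": [0, 0, 0], "claw": 0}
    - {"offset": [0.56, -0.05, 0], "rotation": [0, 0, 0], "claw": 0}
    - {"offset": [0.63, -0.1, 0], "rotation": [0, 0, 0], "claw": 0}
    - {"offset": [0.69, -0.16, 0], "rotation": [0, 0, 0], "claw": 0}
    - {"offset": [0.74, -0.23, 0], "rotation": [0, 0, 0], "claw": 0}
    - {"offset": [0.78, -0.3, 0], "rotation": [0, 0, 0], "claw": 0}
    - {"offset": [0.81, -0.38, 0], "rotation": [0, 0, 0], "claw": 0}
    - {"offset": [0.81, -0.38, 0], "rotation": [0, 0, 0], "claw": 0}
    - {"offset": [0.81, -0.38, 0], "rotation": [0, 0, 0], "claw": 0}

```text
clock: 10.0
tcp_pos: [0.5534, 0.0254, 0.0972]
orientation: [-1.281, -2.868, 0.001]
contact_force: [-3.2, 2.5, 10.8]
grip_width: 0.0208
gripper_force: 32.0
```

```bash
python3 crank.py
```

```text
[-3.2  2.5 10.8] 0.02080876581576986 [0.55335285 0.0253557  0.09722767]
radius 0.08871534677308496 ang 117.26940551808894
[0.02, -0.08]
[0.03, -0.16]
[0.02, -0.25]
[0.0, -0.33]
[-0.03, -0.41]
[-0.07, -0.48]
[-0.12, -0.55]
[-0.18, -0.6]
[-0.25, -0.65]
[-0.32, -0.69]
[-0.4, -0.72]
[-0.48, -0.74]
```

Call:
drive_tool:
  rows:
    - {"offset": [0.02, -0.08, 0], "rotation": [0, 0, 0], "claw": 0}
    - {"offset": [0.03, -0.16, 0], "rotation": [0, 0, 0], "claw": 0}
    - {"offset": [0.02, -0.25, 0], "rotation": [0, 0, 0], "claw": 0}
    - {"offset": [0, -0.33, 0], "rotation": [0, 0, 0], "claw": 0}
    - {"offset": [-0.03, -0.41, 0], "rotation": [0, 0, 0], "claw": 0}
    - {"offset": [-0.07, -0.48, 0], "rotation": [0, 0, 0], "claw": 0}
    - {"offset": [-0.12, -0.55, 0], "rotation": [0, 0, 0], "claw": 0}
    - {"offset": [-0.18, -0.6, 0], "rotation": [0, 0, 0], "claw": 0}
    - {"offset": [-0.25, -0.65, 0], "rotation": [0, 0, 0], "claw": 0}
    - {"offset": [-0.32, -0.69, 0], "rotation": [0, 0, 0], "claw": 0}
    - {"offset": [-0.4, -0.72, 0], "rotation": [0, 0, 0], "claw": 0}
    - {"offset": [-0.4, -0.72, 0], "rotation": [0, 0, 0], "claw": 0}
    - {"offset": [-0.4, -0.72, 0], "rotation": [0, 0, 0], "claw": 0}
    - {"offset": [-0.4, -0.72, 0], "rotation": [0, 0, 0], "claw": 1}
    - {"offset": [-0.4, -0.72, 0], "rotation": [0, 0, 0], "claw": 1}
    - {"offset": [-0.4, -0.72, 0], "rotation": [0, 0, 0], "claw": 1}
    - {"offset": [-0.4, -0.72, 0], "rotation": [0, 0, 0], "claw": 1}
    - {"offset": [-0.4, -0.72, 0], "rotation": [0, 0, 0], "claw": 1}
    - {"offset": [-0.4, -0.72, 0], "rotation": [0, 0, 0], "claw": 1}
    - {"offset": [-0.4, -0.72, 0], "rotation": [0, 0, 0], "claw": 1}

```text
clock: 11.67
tcp_pos: [0.5141, -0.0911, 0.0961]
orientation: [-1.28, -2.868, 0.0]
contact_force: [-0.8, -0.4, 0.3]
grip_width: 0.0854
gripper_force: 0.0
```

```bash
python3 crank.py|head -2
```

```text
[-0.8 -0.4  0.3] 0.08537000345747425 [ 0.51412879 -0.09109582  0.0960536 ]
radius 0.08827715142408718 ang -154.79337644301992
```

Call:
drive_tool:
  rows:
    - {"offset": [0, 0, -0.2], "rotation": [0, 0, 0], "claw": 1}
    - {"offset": [0, 0, -0.4], "rotation": [0, 0, 0], "claw": 1}
    - {"offset": [0, 0, -0.56], "rotation": [0, 0, 0], "claw": 1}
    - {"offset": [0.15, 0.15, -0.56], "rotation": [0, 0, 0], "claw": 1}
    - {"offset": [0.35, 0.35, -0.56], "rotation": [0, 0, 0], "claw": 1}
    - {"offset": [0.55, 0.55, -0.56], "rotation": [0, 0, 0], "claw": 1}
    - {"offset": [0.73, 0.75, -0.56], "rotation": [0, 0, 0], "claw": 1}

```text
clock: 12.25
tcp_pos: [0.5246, 0.0665, 0.1805]
orientation: [1.282, 2.867, -0.0]
contact_force: [1.2, -0.0, 0.1]
grip_width: 0.0851
gripper_force: 0.0
```

Call:
drive_tool:
  rows:
    - {"offset": [0.2, 0.2, 0], "rotation": [0, 0, 0], "claw": 1}
    - {"offset": [0.4, 0.4, 0], "rotation": [0, 0, 0], "claw": 1}
    - {"offset": [0.6, 0.6, 0], "rotation": [0, 0, 0], "claw": 1}
    - {"offset": [0.72, 0.75, 0], "rotation": [0, 0, 0], "claw": 1}
    - {"offset": [0.72, 0.75, 0], "rotation": [0, 0, 0], "claw": 1}
    - {"offset": [0.72, 0.75, 0], "rotation": [0, 0, 0], "claw": 1}
    - {"offset": [0.72, 0.75, 0], "rotation": [0, 0, 0], "claw": 1}

```text
clock: 12.83
tcp_pos: [0.5365, 0.22, 0.1798]
orientation: [-1.281, -2.868, 0.002]
contact_force: [0.4, -1.5, 0.5]
grip_width: 0.0856
gripper_force: 0.0
```

```bash
cat > go.py <<'E'
from h import *
import sys
from scipy.spatial.transform import Rotation as Ro
o=get_obs(); R=Ro.from_rotvec(o["orientation"]).as_matrix(); p=o["tcp_pos"]
print(p.round(4),o["contact_force"].round(1),"y-axis deg",np.degrees(np.arctan2(R[1,1],R[0,1])).round(1),"zaxis",R[:,2].round(3))
if len(sys.argv)>1: print("offset",((R.T@(np.array([float(a) for a in sys.argv[1:4]])-p))/.15).round(3))
E
python3 go.py .5365 .2222 .0415
python3 - <<'E'
from h import *
f=grab_frame("scene"); y=(291,237)
m=near(hsv(f,(22,120,80),(35,255,255)),y,25); print(circ(plane(f,big(m),.058)))
a=f["frame"][185:265,235:345]; cv2.imwrite("pics/c4.png",cv2.resize(a,(770,560),interpolation=cv2.INTER_CUBIC)[:,:,::-1])
# handle now
t=grab_frame("top"); P=cloud(t); q=P[160:215,260:335].reshape(-1,3); q=q[(q[:,2]>.142)&(q[:,2]<.16)]; print("handle",len(q),q.mean(0))
E
```

```text
[0.5365 0.22   0.1798] [ 0.4 -1.5  0.5] y-axis deg 41.9 zaxis [-0.001 -0.001 -1.   ]
offset [0.011 0.011 0.922]
(array([0.53738969, 0.22245478]), np.float64(0.0535888238577518))
handle 43 [ 0.5137348  -0.09302875  0.15048525]
```

View pics/c4.png

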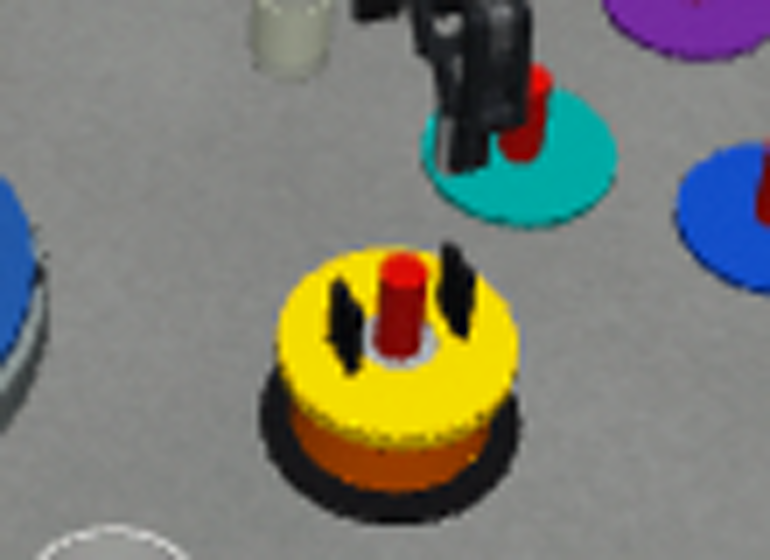

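Call:
drive_tool:
  rows:
    - {"offset": [0.012, 0.012, 0.2], "rotation": [0, 0, -0.02], "claw": 1}
    - {"offset": [0.012, 0.012, 0.4], "rotation": [0, 0, -0.02], "claw": 1}
    - {"offset": [0.012, 0.012, 0.6], "rotation": [0, 0, -0.02], "claw": 1}
    - {"offset": [0.012, 0.012, 0.75], "rotation": [0, 0, -0.02], "claw": 1}
    - {"offset": [0.012, 0.012, 0.85], "rotation": [0, 0, -0.02], "claw": 1}
    - {"offset": [0.012, 0.012, 0.91], "rotation": [0, 0, -0.02], "claw": 1}
    - {"offset": [0.012, 0.012, 0.91], "rotation": [0, 0, -0.02], "claw": 1}
    - {"offset": [0.012, 0.012, 0.91], "rotation": [0, 0, -0.02], "claw": 1}

```text
clock: 13.6
tcp_pos: [0.5371, 0.2225, 0.0441]
orientation: [1.225, 2.893, -0.0]
contact_force: [1.2, 0.0, 1.1]
grip_width: 0.0853
gripper_force: 0.0
```

Call:
drive_tool:
  rows:
    - {"offset": [0, 0, 0], "rotation": [0, 0, 0], "claw": 0}
    - {"offset": [0, 0, 0], "rotation": [0, 0, 0], "claw": 0}
    - {"offset": [0, 0, 0], "rotation": [0, 0, 0], "claw": 0}
    - {"offset": [0, 0, 0], "rotation": [0, 0, 0], "claw": 0}
    - {"offset": [0, 0, 0], "rotation": [0, 0, 0], "claw": 0}
    - {"offset": [0, 0, 0], "rotation": [0, 0, 0], "claw": 0}
    - {"offset": [0, 0, 0], "rotation": [0, 0, 0], "claw": 0}
    - {"offset": [0, 0, 0], "rotation": [0, 0, 0], "claw": 0}
    - {"offset": [0, 0, 0], "rotation": [0, 0, 0], "claw": 0}
  force: 45

```text
clock: 14.35
tcp_pos: [0.5367, 0.223, 0.0442]
orientation: [1.223, 2.893, -0.001]
contact_force: [-2.1, -1.5, 6.6]
grip_width: 0.0211
gripper_force: 43.8
```

Call:
drive_tool:
  rows:
    - {"offset": [0, 0, -0.05], "rotation": [0, 0, 0], "claw": 0}
    - {"offset": [0, 0, -0.12], "rotation": [0, 0, 0], "claw": 0}
    - {"offset": [0, 0, -0.2], "rotation": [0, 0, 0], "claw": 0}
    - {"offset": [0, 0, -0.3], "rotation": [0, 0, 0], "claw": 0}
    - {"offset": [0, 0, -0.4], "rotation": [0, 0, 0], "claw": 0}
    - {"offset": [0, 0, -0.5], "rotation": [0, 0, 0], "claw": 0}
    - {"offset": [0, 0, -0.6], "rotation": [0, 0, 0], "claw": 0}
    - {"offset": [0, 0, -0.7], "rotation": [0, 0, 0], "claw": 0}
    - {"offset": [0, 0, -0.8], "rotation": [0, 0, 0], "claw": 0}
    - {"offset": [0, 0, -0.8], "rotation": [0, 0, 0], "claw": 0}
    - {"offset": [0, 0, -0.8], "rotation": [0, 0, 0], "claw": 0}
    - {"offset": [0, 0, -0.8], "rotation": [0, 0, 0], "claw": 0}

```text
clock: 15.35
tcp_pos: [0.5363, 0.2229, 0.1633]
orientation: [-1.223, -2.893, 0.001]
contact_force: [-0.1, -0.0, -2.3]
grip_width: 0.021
gripper_force: 44.2
```

```bash
python3 go.py .5935 -.054 .1642
python3 - <<'E'
from h import *
f=grab_frame("scene"); a=f["frame"][140:260,210:350]; cv2.imwrite("pics/c5.png",cv2.resize(a,(700,600),interpolation=cv2.INTER_CUBIC)[:,:,::-1])
m=hsv(f,(22,120,80),(35,255,255)); m=near(m,(285,205),40); print(circ(plane(f,big(m),.178)))
t=grab_frame("top"); m=near(hsv(t,(22,120,80),(35,255,255)),(209,185),40); print(circ(plane(t,big(m),.178)))
E
```

```text
[0.5363 0.2229 0.1633] [-0.1 -0.  -2.3] y-axis deg 44.2 zaxis [-0.001 -0.    -1.   ]
offset [-1.589 -1.013 -0.005]
(array([0.54197864, 0.22425181]), np.float64(0.05330683443209774))
(array([0.52762586, 0.2276263 ]), np.float64(0.04453228034282708))
```

View pics/c5.png

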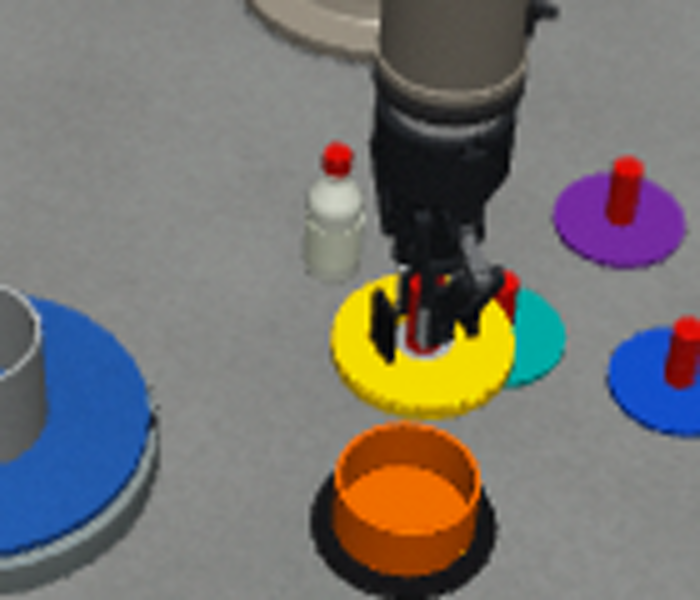

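Call:
drive_tool:
  rows:
    - {"offset": [-0.04, -0.03, 0], "rotation": [0, 0, 0], "claw": 0}
    - {"offset": [-0.12, -0.08, 0], "rotation": [0, 0, 0], "claw": 0}
    - {"offset": [-0.22, -0.14, 0], "rotation": [0, 0, 0], "claw": 0}
    - {"offset": [-0.33, -0.21, 0], "rotation": [0, 0, 0], "claw": 0}
    - {"offset": [-0.44, -0.28, 0], "rotation": [0, 0, 0], "claw": 0}
    - {"offset": [-0.55, -0.35, 0], "rotation": [0, 0, 0], "claw": 0}
    - {"offset": [-0.67, -0.43, 0], "rotation": [0, 0, 0], "claw": 0}
    - {"offset": [-0.8, -0.51, 0], "rotation": [0, 0, 0], "claw": 0}

```text
clock: 16.12
tcp_pos: [0.565, 0.0826, 0.1631]
orientation: [-1.222, -2.893, 0.001]
contact_force: [-0.0, 0.0, -3.2]
grip_width: 0.0208
gripper_force: 44.1
```

Call:
drive_tool:
  rows:
    - {"offset": [-0.12, -0.08, 0], "rotation": [0, 0, 0], "claw": 0}
    - {"offset": [-0.24, -0.15, 0], "rotation": [0, 0, 0], "claw": 0}
    - {"offset": [-0.36, -0.23, 0], "rotation": [0, 0, 0], "claw": 0}
    - {"offset": [-0.47, -0.3, 0], "rotation": [0, 0, 0], "claw": 0}
    - {"offset": [-0.57, -0.36, 0], "rotation": [0, 0, 0], "claw": 0}
    - {"offset": [-0.66, -0.42, 0], "rotation": [0, 0, 0], "claw": 0}
    - {"offset": [-0.73, -0.47, 0], "rotation": [0, 0, 0], "claw": 0}
    - {"offset": [-0.78, -0.5, 0], "rotation": [0, 0, 0], "claw": 0}
    - {"offset": [-0.79, -0.5, 0], "rotation": [0, 0, 0], "claw": 0}
    - {"offset": [-0.79, -0.5, 0], "rotation": [0, 0, 0], "claw": 0}
    - {"offset": [-0.79, -0.5, 0], "rotation": [0, 0, 0], "claw": 0}
    - {"offset": [-0.79, -0.5, 0], "rotation": [0, 0, 0], "claw": 0}

```text
clock: 17.12
tcp_pos: [0.5941, -0.0518, 0.1638]
orientation: [-1.22, -2.895, -0.001]
contact_force: [0.4, -0.1, -2.7]
grip_width: 0.0212
gripper_force: 44.1
```

```bash
python3 go.py .5935 -.054 .1262
python3 - <<'E'
from h import *
f=grab_frame("scene"); m=near(hsv(f,(22,120,80),(35,255,255)),(205,190),45); print(cv2.boundingRect(m))
z=.058+.119
print(circ(plane(f,big(m),z)))
# lower-half only of outline = skirt edge
b=big(m); k=b[:,1]>b[:,1].mean(); print(circ(plane(f,b[k],z-.006)))
P=cloud(f); q=P[(m>0)]; q=q[q[:,2]>.1]
print("cloud plate z",np.percentile(q[:,2],[10,50,90]).round(4))
A=np.c_[q[:,:2],np.ones(len(q))]; q2=q[abs(q[:,2]-np.median(q[:,2]))<.006]; A=np.c_[q2[:,:2],np.ones(len(q2))]; print("tilt",np.linalg.lstsq(A,q2[:,2],rcond=None)[0])
E
```

```text
[ 0.5941 -0.0518  0.1638] [ 0.4 -0.1 -2.7] y-axis deg 44.3 zaxis [ 0.     0.001 -1.   ]
offset [-0.008 -0.013  0.251]
(184, 182, 37, 27)
(array([ 0.59899689, -0.04843832]), np.float64(0.05271918796990217))
(array([ 0.59691443, -0.04931851]), np.float64(0.04996551285884144))
cloud plate z [0.175  0.1803 0.1836]
tilt [-0.00538674 -0.007021    0.18329066]
```

Call:
drive_tool:
  rows:
    - {"offset": [-0.008, -0.012, 0.06], "rotation": [0, 0, 0], "claw": 0}
    - {"offset": [-0.008, -0.012, 0.12], "rotation": [0, 0, 0], "claw": 0}
    - {"offset": [-0.008, -0.012, 0.17], "rotation": [0, 0, 0], "claw": 0}
    - {"offset": [-0.008, -0.012, 0.21], "rotation": [0, 0, 0], "claw": 0}
    - {"offset": [-0.008, -0.012, 0.24], "rotation": [0, 0, 0], "claw": 0}
    - {"offset": [-0.008, -0.012, 0.26], "rotation": [0, 0, 0], "claw": 0}
    - {"offset": [-0.008, -0.012, 0.275], "rotation": [0, 0, 0], "claw": 0}
    - {"offset": [-0.008, -0.012, 0.29], "rotation": [0, 0, 0], "claw": 0}
    - {"offset": [-0.008, -0.012, 0.3], "rotation": [0, 0, 0], "claw": 0}
    - {"offset": [-0.008, -0.012, 0.3], "rotation": [0, 0, 0], "claw": 0}
    - {"offset": [-0.008, -0.012, 0.3], "rotation": [0, 0, 0], "claw": 0}

```text
clock: 18.08
tcp_pos: [0.5939, -0.0555, 0.1189]
orientation: [1.223, 2.893, 0.0]
contact_force: [-0.4, 0.1, -2.2]
grip_width: 0.0213
gripper_force: 44.1
```

```bash
python3 go.py .5935 -.054 .1142
```

```text
[ 0.5939 -0.0555  0.1189] [-0.4  0.1 -2.2] y-axis deg 44.2 zaxis [ 0. -0. -1.]
offset [0.009 0.005 0.031]
```

Call:
drive_tool:
  rows:
    - {"offset": [0.006, 0.004, 0.01], "rotation": [0, 0, 0], "claw": 0}
    - {"offset": [0.006, 0.004, 0.02], "rotation": [0, 0, 0], "claw": 0}
    - {"offset": [0.006, 0.004, 0.03], "rotation": [0, 0, 0], "claw": 0}
    - {"offset": [0.006, 0.004, 0.034], "rotation": [0, 0, 0], "claw": 0}
    - {"offset": [0.006, 0.004, 0.034], "rotation": [0, 0, 0], "claw": 0}
    - {"offset": [0.006, 0.004, 0.034], "rotation": [0, 0, 0], "claw": 0}

```text
clock: 18.58
tcp_pos: [0.5937, -0.0543, 0.1143]
orientation: [1.223, 2.893, -0.0]
contact_force: [-3.3, 1.3, 5.0]
grip_width: 0.0207
gripper_force: 45.0
```

Call:
drive_tool:
  rows:
    - {"offset": [0, 0, 0], "rotation": [0, 0, 0], "claw": 1}
    - {"offset": [0, 0, 0], "rotation": [0, 0, 0], "claw": 1}
    - {"offset": [0, 0, 0], "rotation": [0, 0, 0], "claw": 1}
    - {"offset": [0, 0, 0], "rotation": [0, 0, 0], "claw": 1}
    - {"offset": [0, 0, 0], "rotation": [0, 0, 0], "claw": 1}
    - {"offset": [0, 0, 0], "rotation": [0, 0, 0], "claw": 1}
    - {"offset": [0, 0, 0], "rotation": [0, 0, 0], "claw": 1}
    - {"offset": [0, 0, 0], "rotation": [0, 0, 0], "claw": 1}
    - {"offset": [0, 0, -0.1], "rotation": [0, 0, 0], "claw": 1}
    - {"offset": [0, 0, -0.3], "rotation": [0, 0, 0], "claw": 1}
    - {"offset": [0, 0, -0.5], "rotation": [0, 0, 0], "claw": 1}
    - {"offset": [0, 0, -0.7], "rotation": [0, 0, 0], "claw": 1}
    - {"offset": [0, 0, -0.8], "rotation": [0, 0, 0], "claw": 1}
    - {"offset": [0, 0, -0.8], "rotation": [0, 0, 0], "claw": 1}
    - {"offset": [0, 0, -0.8], "rotation": [0, 0, 0], "claw": 1}

```text
clock: 19.83
tcp_pos: [0.5941, -0.0545, 0.2344]
orientation: [1.223, 2.892, 0.0]
contact_force: [0.3, 0.4, -1.3]
grip_width: 0.0855
gripper_force: 0.0
```

```bash
python3 go.py
python3 - <<'E'
from h import *
for n,y in(("scene",(204,212)),("top",(299,158))):
    f=grab_frame(n); m=near(hsv(f,(22,120,80),(35,255,255)),y,35)
    print(n,cv2.boundingRect(m),circ(plane(f,big(m),.128)))
    P=cloud(f); q=P[m>0]; q=q[abs(q[:,2]-.13)<.008]; A=np.c_[q[:,:2]-[.5935,-.054],np.ones(len(q))]; print(len(q),np.median(q[:,2]),np.linalg.lstsq(A,q[:,2],rcond=None)[0])
    g=near(cv2.inRange(cv2.cvtColor(f["frame"],cv2.COLOR_RGB2GRAY),0,45),(y[0],y[1]-3),14)
    k=cv2.connectedComponentsWithStats(g)
    for i in range(1,k[0]):
        if k[2][i,4]>4:
            print("dark",k[2][i],k[3][i].round(1),plane(f,[k[3][i]],.155).round(4), "top",plane(f,[[k[3][i][0],k[2][i][1]]],.17).round(4))
    if n=="scene": cv2.imwrite("pics/c6.png",cv2.resize(f["frame"][150:260,140:270],(780,600)[:1]*1+(660,)if 0 else (700,592),interpolation=cv2.INTER_CUBIC)[:,:,::-1])
E
```

```text
[ 0.5941 -0.0545  0.2344] [ 0.3  0.4 -1.3] y-axis deg 44.2 zaxis [ 0.002 -0.    -1.   ]
scene (186, 192, 34, 28) (array([ 0.59754466, -0.05141646]), np.float64(0.05357644880596194))
539 0.13075359858379487 [-0.02202705 -0.00784031  0.13073386]
dark [200 196   6  11  47] [202.8 201.1] [[ 0.602  -0.0465]] top [[ 0.5954 -0.0488]]
dark [210 197   3   7  15] [211.1 199.7] [[ 0.5867 -0.0263]] top [[ 0.589  -0.0241]]
dark [193 200   3   9  17] [194.1 203.8] [[ 0.6227 -0.0653]] top [[ 0.621  -0.0646]]
top (283, 140, 36, 35) (array([ 0.59331583, -0.05364465]), np.float64(0.052520553995688044))
705 0.1307753131422913 [-0.00207089  0.00170952  0.13079059]
dark [304 145   7   8  26] [307.  148.2] [[ 0.6115 -0.0721]] top [[ 0.617  -0.0705]]
dark [298 154   2   5   5] [298.2 156. ] [[ 0.5877 -0.0449]] top [[ 0.5897 -0.0435]]
dark [300 156   4   3   8] [301.8 156.8] [[ 0.5853 -0.0554]] top [[ 0.5834 -0.0538]]
dark [292 158   7   7  21] [294.9 161.3] [[ 0.5716 -0.0345]] top [[ 0.5776 -0.0333]]
```

View pics/c6.png

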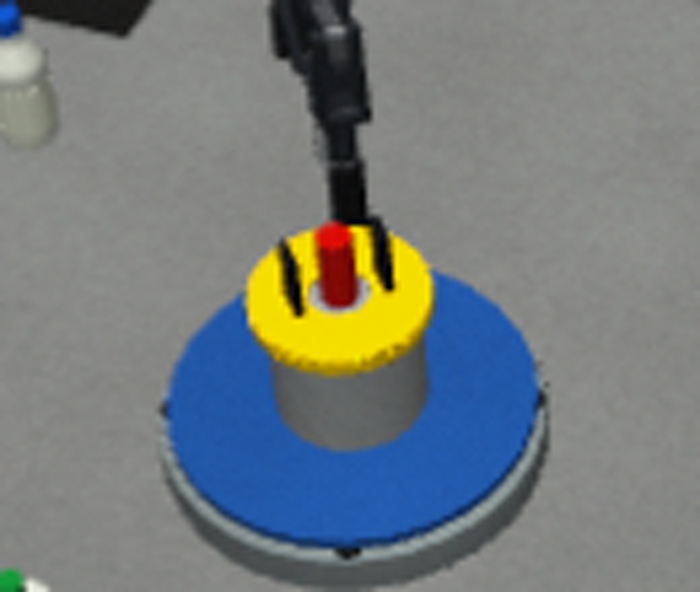

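Call:
drive_tool:
  rows:
    - {"offset": [0, 0, 0], "rotation": [0, 0, 0.78], "claw": 1}
    - {"offset": [0, 0, 0], "rotation": [0, 0, 0.78], "claw": 1}
    - {"offset": [0, 0, 0], "rotation": [0, 0, 0.78], "claw": 1}
    - {"offset": [0, 0, 0], "rotation": [0, 0, 0.78], "claw": 1}
    - {"offset": [0, 0, 0], "rotation": [0, 0, 0.78], "claw": 1}
    - {"offset": [0, 0, 0], "rotation": [0, 0, 0.78], "claw": 1}
    - {"offset": [0, 0, 0], "rotation": [0, 0, 0.78], "claw": 1}
    - {"offset": [0, 0, 0], "rotation": [0, 0, 0.78], "claw": 1}
    - {"offset": [0, 0, 0], "rotation": [0, 0, 0.78], "claw": 1}
    - {"offset": [0, 0, 0], "rotation": [0, 0, 0.78], "claw": 1}
    - {"offset": [0, 0, 0], "rotation": [0, 0, 0.78], "claw": 1}
    - {"offset": [0, 0, 0], "rotation": [0, 0, 0.78], "claw": 1}
    - {"offset": [0, 0, 0], "rotation": [0, 0, 0.78], "claw": 1}
    - {"offset": [0, 0, 0], "rotation": [0, 0, 0.78], "claw": 1}
    - {"offset": [0, 0, 0], "rotation": [0, 0, 0.78], "claw": 1}

```text
clock: 21.18
tcp_pos: [0.5929, -0.0544, 0.2323]
orientation: [-2.902, -1.2, 0.003]
contact_force: [-1.0, -0.3, 0.1]
grip_width: 0.085
gripper_force: 0.0
```

```bash
python3 go.py .5938 -.054 .111
```

```text
[ 0.5929 -0.0544  0.2323] [-1.  -0.3  0.1] y-axis deg -45.1 zaxis [-0.002 -0.    -1.   ]
offset [0.007 0.004 0.809]
```

Call:
drive_tool:
  rows:
    - {"offset": [0.005, 0.003, 0.2], "rotation": [0, 0, 0], "claw": 1}
    - {"offset": [0.005, 0.003, 0.4], "rotation": [0, 0, 0], "claw": 1}
    - {"offset": [0.005, 0.003, 0.55], "rotation": [0, 0, 0], "claw": 1}
    - {"offset": [0.005, 0.003, 0.65], "rotation": [0, 0, 0], "claw": 1}
    - {"offset": [0.005, 0.003, 0.73], "rotation": [0, 0, 0], "claw": 1}
    - {"offset": [0.005, 0.003, 0.78], "rotation": [0, 0, 0], "claw": 1}
    - {"offset": [0.005, 0.003, 0.8], "rotation": [0, 0, 0], "claw": 1}
    - {"offset": [0.005, 0.003, 0.8], "rotation": [0, 0, 0], "claw": 1}
    - {"offset": [0.005, 0.003, 0.8], "rotation": [0, 0, 0], "claw": 1}

```text
clock: 21.93
tcp_pos: [0.5951, -0.0542, 0.1144]
orientation: [2.904, 1.197, 0.002]
contact_force: [-0.6, 0.0, -0.0]
grip_width: 0.0853
gripper_force: 0.0
```

Call:
drive_tool:
  rows:
    - {"offset": [0, 0, 0], "rotation": [0, 0, 0], "claw": 0.4}
    - {"offset": [0, 0, 0], "rotation": [0, 0, 0], "claw": 0.4}
    - {"offset": [0, 0, 0], "rotation": [0, 0, 0], "claw": 0.4}
    - {"offset": [0, 0, 0], "rotation": [0, 0, 0], "claw": 0.4}
    - {"offset": [0, 0, 0], "rotation": [0, 0, 0], "claw": 0.4}
    - {"offset": [0, 0, 0], "rotation": [0, 0, 0], "claw": 0.4}
    - {"offset": [0, 0, 0], "rotation": [0, 0, 0], "claw": 0.4}
  force: 30

```text
clock: 22.52
tcp_pos: [0.5952, -0.0542, 0.1147]
orientation: [2.904, 1.197, 0.002]
contact_force: [-0.5, 0.1, 5.7]
grip_width: 0.0591
gripper_force: 33.2
```

Call:
drive_tool:
  rows:
    - {"offset": [0, 0, -0.01], "rotation": [0, 0, 0], "claw": 0.4}
    - {"offset": [0, 0, -0.02], "rotation": [0, 0, 0], "claw": 0.4}
    - {"offset": [0, 0, -0.03], "rotation": [0, 0, 0], "claw": 0.4}
    - {"offset": [0, 0, -0.05], "rotation": [0, 0, 0], "claw": 0.4}
    - {"offset": [0, 0, -0.07], "rotation": [0, 0, 0], "claw": 0.4}
    - {"offset": [0, 0, -0.1], "rotation": [0, 0, 0], "claw": 0.4}
    - {"offset": [0, 0, -0.14], "rotation": [0, 0, 0], "claw": 0.4}
    - {"offset": [0, 0, -0.19], "rotation": [0, 0, 0], "claw": 0.4}
    - {"offset": [0, 0, -0.26], "rotation": [0, 0, 0], "claw": 0.4}
    - {"offset": [0, 0, -0.35], "rotation": [0, 0, 0], "claw": 0.4}
    - {"offset": [0, 0, -0.45], "rotation": [0, 0, 0], "claw": 0.4}
    - {"offset": [0, 0, -0.55], "rotation": [0, 0, 0], "claw": 0.4}
    - {"offset": [0, 0, -0.65], "rotation": [0, 0, 0], "claw": 0.4}
    - {"offset": [0, 0, -0.75], "rotation": [0, 0, 0], "claw": 0.4}
    - {"offset": [0, 0, -0.8], "rotation": [0, 0, 0], "claw": 0.4}
    - {"offset": [0, 0, -0.82], "rotation": [0, 0, 0], "claw": 0.4}
    - {"offset": [0, 0, -0.82], "rotation": [0, 0, 0], "claw": 0.4}
    - {"offset": [0, 0, -0.82], "rotation": [0, 0, 0], "claw": 0.4}
    - {"offset": [0, 0, -0.82], "rotation": [0, 0, 0], "claw": 0.4}
    - {"offset": [0, 0, -0.82], "rotation": [0, 0, 0], "claw": 0.4}

```text
clock: 24.18
tcp_pos: [0.5939, -0.0543, 0.2356]
orientation: [-2.904, -1.197, 0.003]
contact_force: [-0.8, -0.4, -1.0]
grip_width: 0.0598
gripper_force: 32.5
```

```bash
python3 - <<'E'
from h import *
f=grab_frame("scene"); P=cloud(f)
m=near(hsv(f,(22,120,80),(35,255,255)),(204,180),60)
b=big(m); q=P[m>0]; q=q[(q[:,2]>.15)&(q[:,2]<.3)]; A=np.c_[q[:,:2]-[.594,-.054],np.ones(len(q))]; print(cv2.boundingRect(b),np.median(q[:,2]),np.linalg.lstsq(A,q[:,2],rcond=None)[0])
s=P[180:240,170:240].reshape(-1,3); s=s[(abs(s[:,2]-.126)<.005)&(np.hypot(s[:,0]-.594,s[:,1]+.054)<.06)]; print("flange",len(s),s.mean(0),np.median(s[:,2]))
o=get_obs(); print(o["grip_width"],o["gripper_force"],o["contact_force"],o["clock"])
cv2.imwrite("pics/c7.png",cv2.resize(f["frame"][120:250,130:280],(690,598),interpolation=cv2.INTER_CUBIC)[:,:,::-1])
E
```

```text
(181, 163, 37, 28) 0.251725053327581 [-0.01141252 -0.02432182  0.25162207]
flange 471 [ 0.59928807 -0.05058011  0.12693115] 0.1270250213893144
0.05947577208154663 32.54720985889435 [-0.23016105  0.46437806 -0.7084172 ] 24.2333
```

View pics/c7.png

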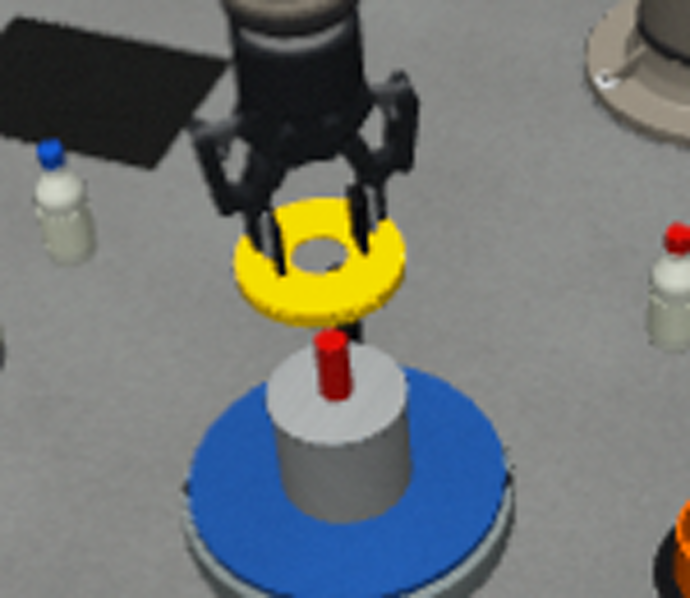

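The outer lid is held level 12 cm up, and the inner lid is still seated on the tin. Handing in.

```bash
python3 -c "
from bench import *
print(hand_in())"
```

```text
the job is handed in; nothing more can be done
None
```

I turned the crank about 383°, put both lids on the tin with the inner one seated, and lifted the yellow outer lid alone about 12 cm, holding it level; the job is handed in, but no verdict came back.

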